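# Hang a table arrangement on the sprung retracting hook

### The arm

A 6-joint arm with a two-finger parallel gripper is mounted at the origin on the work surface. World frame = base frame: x ahead of the robot, y to its left, z up, the work surface at z = 0. Lengths are in m, angles in rad, forces in N, time in s.
With the tool pointing down it reaches from about 0.3 to 0.875 m from the base axis. Payload 6.4 kg.
Tool frame: the origin (TCP) lies at the very end of the fingers, on their centre line; the grasp point (between the pads) lies 19 mm behind it; z points along the fingers, y is the line along which they close (so a half turn about z gives the same grasp; the last joint's range is limited). The gripper opens to 85 mm and grips with 20 to 120 N. Pads are 22 mm wide; open, the fingers measure 114 mm over their backs; the gripper's body (76 mm by 85 mm) begins 54 mm behind the grasp point. The pads swing forward as they close: fully open they stand 13 mm farther back than shut.
Start: joints at [0.962, 0.181, 1.607, -0, 1.354, -0.206], TCP at [0.225, 0.529, 0.231] pointing down, gripper open.
Joint ranges: [-2.99, 2.99], [-0.89, 2.07], [0.3, 2.58], [-1.14, 4.28], [0, 2.63], [-3.12, 3.12]. Speed limits (rad/s): [2.57, 2.57, 3.01, 3.14, 3.14, 3.14].

### API

Orientations are given as a unit quaternion [w, x, y, z].
In Python, from bench import ctrl gives the robot as it stands.
- The arm moves only by the tool jog_arm, never from a script. Its argument "series" is a list that holds one entry, the list of rows, each a list of 7 numbers: the shift along the tool's x, y, z in mm, then the turn, a rotation vector about the tool's x, y, z in rad, then the finger opening in mm, from 0 to 85.4. In form: [[[tx, ty, tz, rx, ry, rz, gripper], ...]]. A call has exactly 10 rows; each row shifts and turns the commanded pose from where the row before left it, along the tool's axes as they then stand; what a row does not reach is not made up. A row lasts 1/10 s, in which the tool goes at most 50 mm and 8.59 degrees, less where a joint would pass 70% of its speed; a pose out of reach is approached as far as the arm can. A call with a gripper value outside its range is refused whole. The fingers move at their own pace and stop on an object; the grip force is fixed at half the most. Time passes only in rows, so rows that do not move let the fingers close, or fill a call up. It gives the time, the measured TCP pose, the force, the opening and the grip force at its end, in the units of the state.
- ctrl.get_obs(): the state, without advancing time (a new reading comes with each control period).
- ctrl.camera(name): name is "scene" or "side" or "wrist"; returns a dict with "frame" (420x560x3 uint8, blue, green, red), "z_map" (420x560 float32, m along the optical axis (not along the pixel's ray), 0 where there is no reading), "fx", "fy", "cx", "cy" (pixels), "xyz" and "rotation" of the camera in the world. Camera axes: x right, y down, z forward; pixel columns grow to the right and rows downward; lengths in m; the calibration is good to about 2 mm. A picture is of the moment at which its call begins.
- ctrl.hand_in(): hands the job in; it is judged then, once.
The state is a dict: "time_s": time; "q": joint angles; "dq": joint speeds; "joint_efforts": joint torques, N m; "eef_pos": TCP position; "eef_rot": TCP orientation; "wrist_force": force on the tool from outside, world axes, zero at the start; "torque": the same for the moment, N m; "opening": opening from 0.0 (shut) to 1.0 (fully open); "grasp_force": force on a finger pad.
Only numpy, scipy, OpenCV 4.12 (cv2) and the standard library are available. Lean on these libraries where they do the work, as an engineer would, in place of code of your own. Each camera call takes 0.05 s, during which the arm holds its last target. There are 200 camera calls.

### The job

Pull the sprung hook down by its red grip, slip it under the white wire bail of the flower arrangement and, keeping hold, let it up under control, so that the arrangement is lifted off its cork pad and hangs freely from the fully retracted hook. Do not let the hook snap up, and neither rock nor push the arrangement hard with the lowered hook: the bail was set by hand and is off-centre, so feel for it. Leave the other things on the table where they are.

Things in the scene. Friction and masses are not known exactly. Their poses are not given: they have to be found in the camera images.
- stand: Fixed aluminium rail frame: a 40 mm beam along its y axis, 640 long, underside 420 above the table, on 30 mm posts at y = -290 and +290. Origin on the table under mid beam; z up; x points from the red grip's side to the beam. A yellow trolley with a spring canister runs on the beam and carries an upright steel rod with the hook.
- trolley (a joint): Slide of the trolley along the stand's +y axis in m, 0 at mid beam, -0.15 to 0.15; runs freely with 0.8 N friction, stays where it is left. Hook and grip move with it.
- rod (a joint): How far the sprung hook rod is pulled straight down, in m: 0 (retracted, its rest) to 0.13 (end stop). The spring pulls the empty hook up with 12 N at 0, growing evenly to 17 N at 0.13, and lifts the arrangement all the way. The rod cannot turn or swing. With the arrangement on its pad, its bail meets the hook's throat at about 0.094.
- hook: Orange J hook of 7 mm bar at the rod's foot; axes parallel to the stand's. Origin: bottom of the throat, where a hung wire rests; 255 above the table when retracted; in the stand frame x = 0, y = joint trolley. Upright shank centred at y = -9; free tip at y = +8.5, its top at z = +17.5; the throat between is 10 wide and open upward. The tip leads when moving to +y. Underside z = -7.
- grip (a point): Centre of the red grip: block 70 long (stand's x) x 18 wide (y) x 24 high, joined at its far end by a bar to the rod. In the hook's frame it lies at x = -150, y = -9, z = +70. Free room around and above it; rod and trolley stand 150 behind.
- pad: Fixed round cork pad under the beam, 222 across, 8 thick, with a rim 9 high (inner radius 103) that keeps the slice from sliding. Origin: centre of the underside, on the table. The arrangement standing in it tips when its bail is pushed sideways with some 6 to 10 N; the bail's arch falls 18 over 42 from its peak to both sides.
- arrangement: Loose flower arrangement on the pad, 0.7 to 0.95 kg: wood slice 200 across, 25 thick; origin: centre of its underside; z up; own y within 9 degrees of the stand's. Balls and cones up to 75 high. Bail: stiff 5 mm white wire arch along own x, feet at x = -70 and 70, peak at x = 0 with wire centre at z = 155. The bail stands up to 25 mm off-centre to either side (own y), not measured.
- secateurs: Secateurs with red handles, lying, 170 long, 20 high; origin under the pivot. Bystander.
- tape: Roll of green tape lying flat, 60 across, 18 high; origin under its centre. Bystander.
- cup: White cup, 76 across, 80 high; origin under its centre. Bystander.
- jar: Green glass jar with brass cap, 60 across, 75 high; origin under its centre. Bystander.
- candle: Pale pillar candle, 52 across, 90 high; origin under its centre. Bystander.
- tray: Blue open tray, 120 x 180 x 35; origin under its centre. Bystander.
- pearl_box: Black divided box, 70 x 110 x 22; origin under its centre. Bystander.

How it is judged:
By the outcome, as a careful person would: the job done as asked, in the order asked, and still so for the second after the job is handed in, with the robot touching nothing.
It also fails if it takes over 64 s, if anything falls off the work surface, if the arm or the gripper's body presses on something with over 40 N, if the wrist force passes 120 N, or if a joint passes its speed limit or range.

## Working session

There is one attempt and no reset: what is moved stays moved. The work goes in short steps, Python scripts to look and compute and a tool call to move; the robot and the scene stay as the last step left them, time stands still between calls to the robot, and variables do not carry over. Pictures are saved under pics/ and viewed, at most 10 in all, crops included, and the job is handed in when it is done.

Besides the shell and the picture viewer there is one more tool, called after "Emit:" as name(argument=value, ...), one argument or row to a line, values as JSON. jog_arm: Moves the arm, as the interface text tells. Its arguments: {"type":"object","properties":{"series":{"type":"array"}},"required":["series"]}

```bash
mkdir -p pics; ls
cat > h.py <<'E'
import numpy as np,cv2
from bench import ctrl
from scipy.spatial.transform import Rotation as R
def snap(n,f=None):
    c=ctrl.camera(n)
    if f: cv2.imwrite('pics/'+f,c['frame'])
    r=np.array(c['rotation'],float)
    M=r if r.shape==(3,3) else R.from_quat(np.roll(r.ravel(),-1)).as_matrix()
    z=c['z_map'];v,u=np.mgrid[:z.shape[0],:z.shape[1]]
    P=np.stack([(u-c['cx'])/c['fx']*z,(v-c['cy'])/c['fy']*z,z],-1)@M.T+np.array(c['xyz'])
    P[z==0]=np.nan
    return c,P
E
python3 - <<'E'
from h import *
a,P=snap('scene','a.png');b,Q=snap('side','b.png')
print(a['xyz'],a['rotation'],a['fx']);print(b['xyz'],b['rotation'])
print(ctrl.get_obs())
cv2.imwrite('pics/ab.png',cv2.resize(np.vstack([a['frame'],b['frame']]),None,fx=.71,fy=.71))
np.save('P.npy',P);np.save('Q.npy',Q)
E
```

```text
pics
[1.21601946 0.59307192 1.08531967] [-0.17622246  0.41324452  0.8201646  -0.35426634] 434.9444849426313
[ 0.41148074 -0.88625512  1.11691628] [-0.38372527  0.92238062 -0.04356462  0.00842805]
{'time_s': 0.1, 'q': array([ 9.61693883e-01,  1.81471899e-01,  1.60792268e+00,  2.39040324e-05,
        1.35380309e+00, -2.06309811e-01]), 'dq': array([-0.00089736, -0.00135311, -0.0039297 ,  0.00098104,  0.00037505,
       -0.00058649]), 'joint_efforts': array([ 9.23899970e-04, -4.45870328e+01, -3.52240098e+01, -8.86578619e-05,
        3.99415410e-03,  1.70920696e-06]), 'eef_pos': array([0.22508146, 0.52856843, 0.23046426]), 'eef_rot': array([-3.28911075e-04,  2.00040086e-01,  9.79787385e-01, -7.32101314e-04]), 'wrist_force': array([-0.00771941,  0.17951174,  0.81919223]), 'torque': array([ 0.00435526, -0.0091986 , -0.02040132]), 'grasp_force': 0.0, 'opening': 0.998306841169908}
```

View pics/a.png

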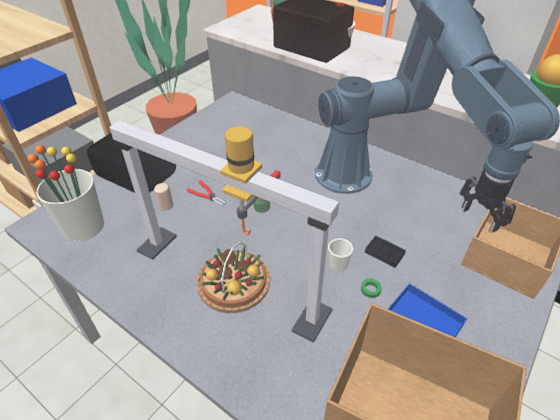

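View pics/b.png

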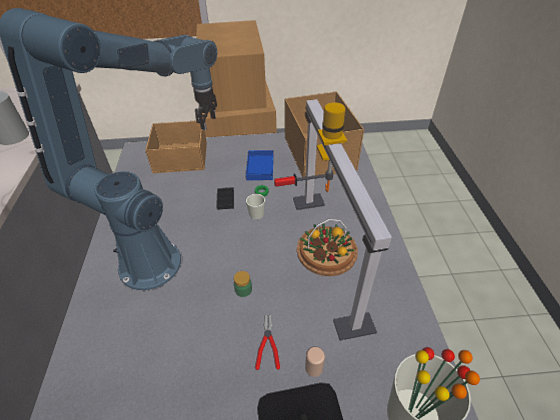

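The scene view shows the beam from (112,135) to (335,210), trolley at (240,165), hook (246,225), grip (275,176), arrangement (233,277) with its bail at (232,255). The side view shows the grip at (285,181), beam (315,105)–(380,240) and the bail at (325,230).

```bash
cat > m.py <<'E'
from h import *
P=np.load('P.npy');Q=np.load('Q.npy')
A=cv2.imread('pics/a.png');B=cv2.imread('pics/b.png')
def sel(P,I,z0,z1,u0,u1,v0,v1,col):
    h=cv2.cvtColor(I,cv2.COLOR_BGR2HSV).astype(int);m=np.zeros(P.shape[:2],bool);m[v0:v1,u0:u1]=1
    m&=(P[...,2]>z0)&(P[...,2]<z1)
    H,S,V=h[...,0],h[...,1],h[...,2]
    m&={'red':((H<6)|(H>172))&(S>150),'white':(S<40)&(V>150),'any':S>=0,'orange':(H>4)&(H<18)&(S>130)}[col]
    return P[m]
for n,p,I,bx,g,hk,bl in(('scene',P,A,(100,345,120,225),(262,290,165,190),(235,255,212,240),(205,260,235,285)),('side',Q,B,(300,395,95,250),(270,300,172,190),(322,335,172,195),(300,355,215,265))):
    b=sel(p,I,.45,.47,*bx,'any');r=cv2.minAreaRect((b[:,:2]*1000).astype(np.float32));print(n,'beam',len(b),r,b[:,2].mean())
    x=sel(p,I,.25,.40,*g,'red');print('grip',len(x),cv2.minAreaRect((x[:,:2]*1000).astype(np.float32)),x.min(0),x.max(0))
    x=sel(p,I,.2,.33,*hk,'orange');print('hook',len(x),x.min(0) if len(x) else'',x.max(0) if len(x) else '',x.mean(0))
    x=sel(p,I,.09,.19,*bl,'white');print('bail',len(x));print(np.round(x[np.argsort(x[:,1])][::max(1,len(x)//25)],3).tolist())
    # slice / pad
    x=sel(p,I,.005,.06,*((190,280,235,315) if n=='scene' else (285,370,215,285)),'any');print('pad',cv2.minEnclosingCircle((x[:,:2]*1000).astype(np.float32)))
E
python3 m.py
```

```text
scene beam 3185 ((656.3856201171875, -26.745391845703125), (67.88716125488281, 640.8173828125), 8.077303886413574) 0.46030172326816987
grip 28 ((482.9544677734375, 31.71949005126953), (25.49395179748535, 11.055132865905762), 1.8488835096359253) [0.4702766  0.02623192 0.33386513] [0.4958213  0.03763278 0.34128817]
hook 31 [0.6403029  0.04694275 0.25149254] [0.64746656 0.06691372 0.30099045] [0.64347831 0.05464383 0.27023768]
bail 85
[[0.589, -0.009, 0.124], [0.595, -0.007, 0.135], [0.614, -0.005, 0.154], [0.629, -0.003, 0.16], [0.618, -0.002, 0.155], [0.649, 0.0, 0.163], [0.649, 0.001, 0.168], [0.659, 0.002, 0.161], [0.647, 0.002, 0.167], [0.648, 0.003, 0.163], [0.667, 0.004, 0.157], [0.663, 0.005, 0.163], [0.665, 0.007, 0.157], [0.672, 0.008, 0.151], [0.681, 0.009, 0.148], [0.677, 0.009, 0.153], [0.687, 0.01, 0.15], [0.697, 0.01, 0.134], [0.689, 0.011, 0.145], [0.701, 0.012, 0.126], [0.696, 0.012, 0.135], [0.691, 0.013, 0.143], [0.703, 0.013, 0.12], [0.707, 0.014, 0.121], [0.714, 0.014, 0.105], [0.709, 0.015, 0.119], [0.717, 0.016, 0.1], [0.716, 0.017, 0.091], [0.716, 0.019, 0.097]]

[... 450 characters left out ...]
0.64258423 0.04808355 0.27365613]
bail 52
[[0.579, -0.017, 0.11], [0.583, -0.013, 0.11], [0.587, -0.01, 0.111], [0.597, -0.009, 0.129], [0.61, -0.007, 0.146], [0.594, -0.005, 0.121], [0.624, -0.005, 0.153], [0.614, -0.005, 0.149], [0.62, -0.005, 0.153], [0.634, -0.004, 0.16], [0.644, -0.003, 0.163], [0.648, -0.0, 0.165], [0.642, -0.0, 0.161], [0.652, 0.0, 0.164], [0.638, 0.001, 0.16], [0.664, 0.004, 0.155], [0.667, 0.004, 0.153], [0.675, 0.005, 0.152], [0.678, 0.006, 0.151], [0.698, 0.008, 0.131], [0.675, 0.009, 0.153], [0.687, 0.01, 0.146], [0.69, 0.01, 0.145], [0.708, 0.011, 0.111], [0.708, 0.011, 0.116], [0.713, 0.012, 0.104]]
pad ((627.58251953125, 24.059112548828125), 186.1628875732422)
```

```bash
cat >> m.py <<'E'
print('-----')
for n,p,I,bx,g,hk,bl in(('scene',P,A,(100,345,120,225),(255,295,160,195),(235,255,212,240),(205,260,235,285)),('side',Q,B,(300,395,95,250),(265,305,170,192),(322,335,172,195),(300,355,215,265))):
    b=sel(p,I,.455,.465,*bx,'any')[:,:2]
    for _ in range(6):
        c=b.mean(0);d=np.linalg.svd(b-c,full_matrices=False)[2][0];d*=np.sign(d[1]);nx=np.array([d[1],-d[0]])
        t=(b-c)@nx;md=np.median(t);b=b[abs(t-md)<.0215]
    s=(b-c)@d;t=(b-c)@nx
    o=c+nx*(np.percentile(t,1)+np.percentile(t,99))/2+d*(s.min()+s.max())/2
    print(n,'yaw',np.degrees(np.arctan2(nx[1],nx[0])),'o',o,'w',np.ptp(np.percentile(t,[1,99])),'L',np.ptp(s))
    S=lambda x:np.c_[(x[:,:2]-o)@nx,(x[:,:2]-o)@d,x[:,2]]*1000
    x=S(sel(p,I,.25,.40,*g,'red'));print('grip',np.round(np.percentile(x,[2,50,98],axis=0)))
    x=S(sel(p,I,.24,.30,*hk,'orange'));print('hook',np.round(x[np.argsort(x[:,2])]).tolist())
    x=S(sel(p,I,.09,.19,*bl,'white'));k=x[:,2]>140;f=np.polyfit(x[k,0],x[k,1],1);zz=np.polyfit(x[k,0],x[k,2],2);print('bail y at x=0',f[1],'slope deg',np.degrees(np.arctan(f[0])),'z0',zz[2],'peak x',-zz[1]/2/zz[0])
E
python3 m.py | sed '1,/-----/d'
```

```text
scene yaw 6.294305899364072 o [ 0.65336163 -0.02712977] w 0.03706298748931454 L 0.6402750083613831
grip [[-175.   72.  335.]
 [-165.   77.  339.]
 [-151.   83.  341.]]
hook [[-2.0, 80.0, 251.0], [0.0, 85.0, 253.0], [-1.0, 78.0, 256.0], [2.0, 89.0, 257.0], [0.0, 85.0, 257.0], [-1.0, 88.0, 257.0], [-0.0, 82.0, 258.0], [-1.0, 78.0, 259.0], [-2.0, 75.0, 260.0], [-1.0, 88.0, 261.0], [-3.0, 93.0, 262.0], [-2.0, 78.0, 262.0], [2.0, 93.0, 262.0], [3.0, 78.0, 263.0], [-2.0, 75.0, 264.0], [2.0, 93.0, 266.0], [-1.0, 91.0, 266.0], [-1.0, 95.0, 268.0], [-3.0, 75.0, 271.0], [-1.0, 94.0, 271.0], [1.0, 78.0, 273.0], [1.0, 93.0, 273.0], [-0.0, 77.0, 279.0], [-2.0, 76.0, 280.0], [-2.0, 76.0, 284.0], [-2.0, 77.0, 287.0], [-3.0, 76.0, 290.0], [-5.0, 75.0, 292.0], [0.0, 76.0, 296.0], [-3.0, 77.0, 298.0]]
bail y at x=0 29.97305928518267 slope deg 4.560477532931598 z0 162.52099677405587 peak x -4.63827891227808
side yaw 6.493663669405833 o [ 0.64904798 -0.02807898] w 0.0388657498828067 L 0.6419876955646937
grip [[-174.   64.  317.]
 [-143.   68.  332.]
 [-114.   80.  338.]]
hook [[3.0, 77.0, 251.0], [2.0, 84.0, 255.0], [-0.0, 78.0, 255.0], [3.0, 87.0, 256.0], [6.0, 76.0, 256.0], [2.0, 88.0, 260.0], [3.0, 91.0, 262.0], [0.0, 69.0, 263.0], [1.0, 73.0, 264.0], [4.0, 72.0, 265.0], [4.0, 73.0, 267.0], [2.0, 89.0, 268.0], [-0.0, 70.0, 271.0], [2.0, 90.0, 272.0], [4.0, 73.0, 272.0], [0.0, 72.0, 274.0], [-1.0, 70.0, 280.0], [2.0, 69.0, 281.0], [0.0, 74.0, 281.0], [3.0, 71.0, 283.0], [-0.0, 74.0, 285.0], [2.0, 72.0, 287.0], [3.0, 74.0, 289.0], [3.0, 74.0, 293.0], [2.0, 73.0, 299.0]]
bail y at x=0 28.6029918872007 slope deg 5.0004017104255665 z0 161.1197294323311 peak x 0.6967422134289902
```

Emit:
jog_arm(
  series=[
    [[0,0,-38,0,0,-0.129,85],[0,0,-38,0,0,-0.129,85],[0,0,-38,0,0,-0.129,85],[0,0,-38,0,0,-0.128,85],[-17,-43,0,0,0,0,85],[-17,-43,0,0,0,0,85],[-17,-43,0,0,0,0,85],[-17,-43,0,0,0,0,85],[-17,-43,0,0,0,0,85],[-17,-43,0,0,0,0,85]],
  ],
)

```text
time_s: 1.1
eef_pos: [0.3559, 0.2823, 0.383]
eef_rot: [-0.0, -0.056, 0.998, -0.0]
wrist_force: [1.2, 0.2, 0.6]
opening: 0.995
grasp_force: 0.0
```

```bash
cat > t.py <<'E'
from h import *
def st():
    o=ctrl.get_obs();M=R.from_quat(np.roll(o['eef_rot'],-1)).as_matrix()
    th=np.radians(6.4);nx=np.array([np.cos(th),np.sin(th)]);d=np.array([-nx[1],nx[0]]);q=o['eef_pos'][:2]-[.651,-.0275]
    f=o['wrist_force']
    print('t',round(o['time_s'],2),'stand mm',np.round([q@nx*1e3,q@d*1e3,o['eef_pos'][2]*1e3],1),'rotz tool y',round(np.degrees(np.arctan2(M[1,1],M[0,1])),2),'z',M[:,2].round(3),'F stand',np.round([f[:2]@nx,f[:2]@d,f[2]],2),'open',round(o['opening']*85.4,1),'grip',round(o['grasp_force'],1))
    return o,M
if __name__=='__main__':
    o,M=st();print('to above grip, tool mm',(M.T@(np.array([.4936,.0293,.370])-o['eef_pos'])*1e3).round(1))
E
python3 t.py
```

```text
t 1.1 stand mm [-258.8  340.8  383. ] rotz tool y 96.45 z [-0. -0. -1.] F stand [1.18 0.1  0.6 ] open 85.0 grip 0.0
to above grip, tool mm [-108.4 -266.9   13. ]
```

Emit:
jog_arm(
  series=[
    [[-17,-42,0,0,0,0,85],[-17,-42,0,0,0,0,85],[-17,-42,0,0,0,0,85],[-17,-42,0,0,0,0,85],[-16,-42,0,0,0,0,85],[-16,-40,0,0,0,0,85],[0,0,0,0,0,0,85],[0,0,0,0,0,0,85],[0,0,0,0,0,0,85],[0,0,0,0,0,0,85]],
  ],
)

```text
time_s: 2.1
eef_pos: [0.4825, 0.048, 0.3834]
eef_rot: [0.0, -0.057, 0.998, 0.0]
wrist_force: [0.2, 0.0, 0.7]
opening: 0.997
grasp_force: 0.0
```

```bash
python3 t.py
python3 - <<'E'
from h import *
c,P=snap('wrist','w1.png')
h=cv2.cvtColor(c['frame'],cv2.COLOR_BGR2HSV).astype(int)
m=((h[...,0]<6)|(h[...,0]>172))&(h[...,1]>150)&(P[...,2]>.3)&(P[...,2]<.36)
x=P[m]; print(m.sum())
if m.sum():
    print(x.min(0),x.max(0)); t=x[x[:,2]>.332]; print(cv2.minAreaRect((t[:,:2]*1000).astype(np.float32)),np.median(t[:,2]))
E
```

```text
t 2.1 stand mm [-159.    93.8  383.4] rotz tool y 96.54 z [ 0.  0. -1.] F stand [0.2  0.01 0.75] open 85.1 grip 0.0
to above grip, tool mm [ -8.8 -19.8  13.4]
3175
[0.46406821 0.02057254 0.31057817] [0.53098109 0.04437411 0.3394294 ]
((497.2823791503906, 32.27994918823242), (65.96198272705078, 18.090608596801758), 5.858407020568848) 0.33615146313392713
```

View pics/w1.png

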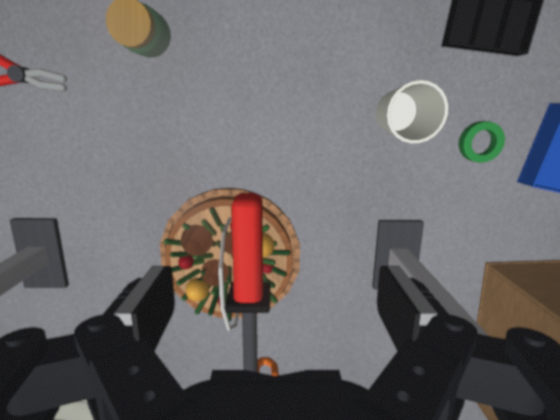

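The wrist picture shows the red grip at (247,250), the bail just left of it, and the hook at (267,366); the fingers straddle the grip, about 18 mm off to the right.

Emit:
jog_arm(
  series=[
    [[-5,-9,3,0,0,0,85],[-5,-9,10,0,0,0,85],[0,0,16,0,0,0,85],[0,0,16,0,0,0,85],[0,0,16,0,0,0,85],[0,0,11,0,0,0,85],[0,0,5,0,0,0,85],[0,0,0,0,0,0,50],[0,0,0,0,0,0,30],[0,0,0,0,0,0,30]],
  ],
)

```text
time_s: 3.15
eef_pos: [0.4954, 0.0299, 0.3071]
eef_rot: [0.001, -0.056, 0.998, -0.0]
wrist_force: [0.0, -0.0, 0.4]
opening: 0.506
grasp_force: 0.0
```

Emit:
jog_arm(
  series=[
    [[0,0,0,0,0,0,20],[0,0,0,0,0,0,10],[0,0,0,0,0,0,5],[0,0,0,0,0,0,5],[0,0,0,0,0,0,5],[0,0,0,0,0,0,5],[0,0,0,0,0,0,5],[0,0,0,0,0,0,5],[0,0,0,0,0,0,5],[0,0,0,0,0,0,5]],
  ],
)

```text
time_s: 4.15
eef_pos: [0.4952, 0.03, 0.3071]
eef_rot: [0.001, -0.056, 0.998, -0.0]
wrist_force: [-1.9, 0.6, 5.3]
opening: 0.2
grasp_force: 59.6
```

```bash
python3 t.py
```

```text
t 4.15 stand mm [-148.4   74.5  307.1] rotz tool y 96.42 z [ 0.001 -0.    -1.   ] F stand [-1.81  0.78  5.3 ] open 17.1 grip 59.6
to above grip, tool mm [  1.6  -0.6 -62.9]
```

Emit:
jog_arm(
  series=[
    [[0,-4,0,0,0,0,5],[0,-8,0,0,0,0,5],[0,-11,0,0,0,0,5],[0,-12,0,0,0,0,5],[0,-12,0,0,0,0,5],[0,-12,0,0,0,0,5],[0,-11,0,0,0,0,5],[0,-8,0,0,0,0,5],[0,-4,0,0,0,0,5],[0,0,0,0,0,0,5]],
  ],
)

```text
time_s: 5.15
eef_pos: [0.5042, -0.0524, 0.3071]
eef_rot: [0.0, -0.056, 0.998, -0.001]
wrist_force: [-2.5, -1.3, 6.0]
opening: 0.198
grasp_force: 59.9
```

```bash
python3 t.py;cat > hb.py <<'E'
from h import *
import sys
# hook (orange) and bail in stand frame, relative, from both fixed cameras
th=np.radians(6.4);nx=np.array([np.cos(th),np.sin(th)]);d=np.array([-nx[1],nx[0]])
for n in('scene','side'):
    c,P=snap(n,sys.argv[1]+n+'.png');h=cv2.cvtColor(c['frame'],cv2.COLOR_BGR2HSV).astype(int);H,S,V=h[...,0],h[...,1],h[...,2]
    X=np.dstack([(P[...,:2]-[.651,-.0275])@nx,(P[...,:2]-[.651,-.0275])@d,P[...,2]])*1e3
    k=(H>4)&(H<18)&(S>130)&(abs(X[...,0])<12)&(X[...,2]>int(sys.argv[2]))&(X[...,2]<320)&(abs(X[...,1])<150)
    x=X[k];print(n,'orange',len(x));print(np.round(x[np.argsort(x[:,2])])[::2,1:].astype(int).tolist())
    k=(S<40)&(V>150)&(abs(X[...,0])<45)&(X[...,2]>140)&(X[...,2]<175)&(abs(X[...,1]-29)<25)
    x=X[k];print('bail',len(x),np.polyfit(x[:,0],x[:,1],1),'z',np.polyfit(x[:,0],x[:,2],2)[2])
E
python3 hb.py c 245
```

```text
t 5.15 stand mm [-148.6   -8.4  307.1] rotz tool y 96.37 z [ 0.001 -0.001 -1.   ] F stand [-2.59 -1.05  6.01] open 16.9 grip 59.9
to above grip, tool mm [  1.5  82.3 -63. ]
scene orange 29
[[-5, 256], [-9, 256], [-4, 257], [6, 257], [0, 258], [-8, 261], [-9, 263], [-8, 267], [-10, 271], [-10, 274], [-9, 276], [-10, 281], [-9, 288], [-7, 298], [-8, 303]]
bail 48 [ 0.08624926 29.88423845] z 162.65302108633114
side orange 31
[[0, 255], [-6, 256], [-12, 257], [7, 261], [-15, 264], [-11, 266], [4, 268], [6, 272], [5, 272], [-9, 272], [-8, 275], [-11, 278], [-13, 284], [-13, 289], [-16, 296], [-12, 300]]
bail 35 [ 0.08550131 28.89550695] z 159.8928478856857
```

Emit:
jog_arm(
  series=[
    [[0,0,3,0,0,0,5],[0,0,6,0,0,0,5],[0,0,8,0,0,0,5],[0,0,8,0,0,0,5],[0,0,8,0,0,0,5],[0,0,8,0,0,0,5],[0,0,8,0,0,0,5],[0,0,6,0,0,0,5],[0,0,3,0,0,0,5],[0,0,0,0,0,0,5]],
  ],
)

```text
time_s: 6.25
eef_pos: [0.5042, -0.052, 0.2499]
eef_rot: [0.0, -0.056, 0.998, -0.001]
wrist_force: [-6.2, -0.7, 14.2]
opening: 0.2
grasp_force: 61.1
```

```bash
python3 t.py
```

```text
t 6.25 stand mm [-148.6   -8.   249.9] rotz tool y 96.41 z [ 0.001 -0.001 -1.   ] F stand [-6.28e+00  1.00e-02  1.42e+01] open 17.1 grip 61.1
to above grip, tool mm [   1.4   81.8 -120.2]
```

Emit:
jog_arm(
  series=[
    [[0,0,4,0,0,0,5],[0,0,8,0,0,0,5],[0,0,9,0,0,0,5],[0,0,9,0,0,0,5],[0,0,9,0,0,0,5],[0,0,9,0,0,0,5],[0,0,9,0,0,0,5],[0,0,6,0,0,0,5],[0,0,3,0,0,0,5],[0,0,0,0,0,0,5]],
  ],
)

```text
time_s: 7.25
eef_pos: [0.5042, -0.052, 0.184]
eef_rot: [0.0, -0.056, 0.998, -0.001]
wrist_force: [-7.8, 0.2, 18.0]
opening: 0.201
grasp_force: 61.5
```

```bash
python3 t.py; python3 hb.py d 122
python3 - <<'E'
import cv2,numpy as np
a=cv2.imread('pics/dscene.png')[200:320,170:300];b=cv2.imread('pics/dside.png')[180:300,270:400]
cv2.imwrite('pics/d.png',np.hstack([cv2.resize(a,(400,370),interpolation=2),cv2.resize(b,(400,370),interpolation=2)]))
E
```

```text
t 7.25 stand mm [-148.6   -8.   184. ] rotz tool y 96.42 z [ 0.    -0.001 -1.   ] F stand [-7.77  1.1  18.01] open 17.2 grip 61.5
to above grip, tool mm [   1.4   81.8 -186.1]
scene orange 23
[[-3, 128], [1, 131], [5, 134], [-6, 136], [8, 138], [-7, 142], [9, 144], [9, 148], [-9, 154], [-8, 163], [-7, 172], [-7, 179]]
bail 50 [ 0.07978042 29.84405292] z 163.45296569036446
side orange 26
[[-2, 131], [-13, 137], [-13, 139], [-10, 140], [-13, 143], [-14, 150], [2, 151], [-15, 155], [-11, 157], [-10, 161], [-14, 165], [-13, 172], [-13, 178]]
bail 10 [ 0.08431927 27.63504799] z 159.22330681509555
```

View pics/d.png

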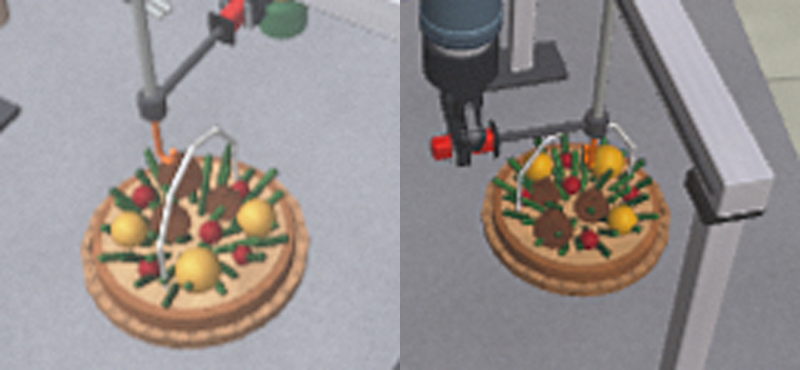

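The hook (left crop at (168,155), right at (592,150)) stands low on the −y side of the bail, its tip below the wire's peak. The bail is about 30 mm away in +y.

Emit:
jog_arm(
  series=[
    [[0,1,0,0,0,0,5],[0,2,0,0,0,0,5],[0,4,0,0,0,0,5],[0,5,0,0,0,0,5],[0,5,0,0,0,0,5],[0,4,0,0,0,0,5],[0,3,0,0,0,0,5],[0,2,0,0,0,0,5],[0,1,0,0,0,0,5],[0,0,0,0,0,0,5]],
  ],
)

```text
time_s: 8.35
eef_pos: [0.5013, -0.0251, 0.1844]
eef_rot: [0.0, -0.056, 0.998, -0.001]
wrist_force: [-8.3, -0.5, 17.9]
opening: 0.202
grasp_force: 61.5
```

```bash
python3 t.py; python3 hb.py e 122
```

```text
t 8.35 stand mm [-148.5   19.1  184.4] rotz tool y 96.43 z [ 0.001 -0.001 -1.   ] F stand [-8.29  0.41 17.89] open 17.3 grip 61.5
to above grip, tool mm [   1.5   54.6 -185.6]
scene orange 29
[[29, 130], [24, 134], [33, 137], [37, 139], [33, 141], [38, 146], [34, 147], [17, 150], [34, 150], [37, 151], [17, 158], [17, 161], [19, 163], [19, 175], [19, 178]]
bail 48 [ 0.07900335 29.96886394] z 163.02920239405228
side orange 26
[[22, 125], [24, 133], [32, 135], [12, 137], [17, 140], [14, 145], [15, 148], [33, 150], [16, 157], [18, 161], [15, 164], [15, 168], [15, 178]]
bail 34 [ 0.05816738 28.47049941] z 159.82504220102638
```

Emit:
jog_arm(
  series=[
    [[0,1,0,0,0,0,5],[0,1,0,0,0,0,5],[0,1,0,0,0,0,5],[0,1,0,0,0,0,5],[0,0,0,0,0,0,5],[0,0,0,0,0,0,5],[0,0.3,0,0,0,0,5],[0,0.4,0,0,0,0,5],[0,0.3,0,0,0,0,5],[0,0,0,0,0,0,5]],
  ],
)

```text
time_s: 9.45
eef_pos: [0.5008, -0.0203, 0.1844]
eef_rot: [0.0, -0.056, 0.998, -0.001]
wrist_force: [-8.0, -1.9, 16.8]
opening: 0.198
grasp_force: 61.5
```

Emit:
jog_arm(
  series=[
    [[0,0,0,0,0,0,5],[0,0.2,0,0,0,0,5],[0,0.2,0,0,0,0,5],[0,0.2,0,0,0,0,5],[0,0.2,0,0,0,0,5],[0,0.2,0,0,0,0,5],[0,0,0,0,0,0,5],[0,0,0,0,0,0,5],[0,0,0,0,0,0,5],[0,0,0,0,0,0,5]],
  ],
)

```text
time_s: 10.45
eef_pos: [0.5006, -0.0193, 0.1844]
eef_rot: [0.0, -0.056, 0.998, -0.001]
wrist_force: [-7.8, -1.6, 16.8]
opening: 0.202
grasp_force: 61.5
```

```bash
python3 t.py
```

```text
t 10.45 stand mm [-148.5   24.9  184.4] rotz tool y 96.43 z [ 0.001 -0.002 -1.   ] F stand [-7.94 -0.77 16.83] open 17.3 grip 61.5
to above grip, tool mm [   1.5   48.8 -185.7]
```

Emit:
jog_arm(
  series=[
    [[0,0.2,0,0,0,0,5],[0,0.2,0,0,0,0,5],[0,0.2,0,0,0,0,5],[0,0.2,0,0,0,0,5],[0,0.2,0,0,0,0,5],[0,0,0,0,0,0,5],[0,0,0,0,0,0,5],[0,0,0,0,0,0,5],[0,0,0,0,0,0,5],[0,0,0,0,0,0,5]],
  ],
)

```text
time_s: 11.45
eef_pos: [0.5005, -0.0184, 0.1844]
eef_rot: [0.0, -0.056, 0.998, -0.001]
wrist_force: [-8.0, -1.7, 17.4]
opening: 0.202
grasp_force: 61.5
```

```bash
python3 t.py; python3 hb.py f 122
```

```text
t 11.45 stand mm [-148.5   25.8  184.4] rotz tool y 96.43 z [ 0.001 -0.002 -1.   ] F stand [-8.14 -0.76 17.36] open 17.3 grip 61.5
to above grip, tool mm [   1.5   47.9 -185.7]
scene orange 26
[[34, 127], [31, 130], [29, 134], [25, 134], [32, 136], [40, 136], [28, 137], [41, 138], [40, 145], [43, 149], [42, 152], [24, 161], [26, 176]]
bail 51 [ 0.07069819 29.97546855] z 162.11649636141618
side orange 20
[[36, 132], [22, 136], [24, 139], [20, 143], [21, 147], [22, 151], [22, 155], [21, 162], [22, 166], [24, 168]]
bail 31 [ 0.10026867 28.96901535] z 159.81686089056765
```

Emit:
jog_arm(
  series=[
    [[0,0.2,0,0,0,0,5],[0,0.2,0,0,0,0,5],[0,0.2,0,0,0,0,5],[0,0.2,0,0,0,0,5],[0,0.2,0,0,0,0,5],[0,0,0,0,0,0,5],[0,0,0,0,0,0,5],[0,0,0,0,0,0,5],[0,0,0,0,0,0,5],[0,0,0,0,0,0,5]],
  ],
)

```text
time_s: 12.55
eef_pos: [0.5005, -0.0181, 0.1845]
eef_rot: [0.0, -0.056, 0.998, -0.001]
wrist_force: [-7.8, -5.5, 16.5]
opening: 0.203
grasp_force: 61.4
```

```bash
python3 t.py
```

```text
t 12.55 stand mm [-148.5   26.1  184.5] rotz tool y 96.41 z [ 0.001 -0.003 -1.   ] F stand [-8.34 -4.61 16.5 ] open 17.4 grip 61.4
to above grip, tool mm [   1.5   47.4 -185.7]
```

Contact felt (about 4 N), at grip y ≈ 26.0. Back off 3 mm to centre the wire in the throat, then rise towards it.

Emit:
jog_arm(
  series=[
    [[0,-0.7,0,0,0,0,5],[0,-0.9,0,0,0,0,5],[0,-0.9,0,0,0,0,5],[0,-0.8,0,0,0,0,5],[0,0,0,0,0,0,5],[0,0,-2,0,0,0,5],[0,0,-2,0,0,0,5],[0,0,-2,0,0,0,5],[0,0,-2,0,0,0,5],[0,0,0,0,0,0,5]],
  ],
)

```text
time_s: 13.55
eef_pos: [0.5008, -0.0205, 0.1926]
eef_rot: [0.0, -0.056, 0.998, -0.001]
wrist_force: [-8.8, -1.4, 16.5]
opening: 0.203
grasp_force: 61.4
```

```bash
python3 t.py; python3 hb.py g 122
```

```text
t 13.55 stand mm [-148.5   23.7  192.6] rotz tool y 96.42 z [ 0.001 -0.001 -1.   ] F stand [-8.94 -0.43 16.54] open 17.3 grip 61.4
to above grip, tool mm [   1.4   50.  -177.4]
scene orange 25
[[24, 138], [30, 140], [34, 142], [41, 146], [37, 148], [38, 152], [42, 155], [40, 157], [24, 161], [21, 167], [25, 174], [23, 178], [25, 188]]
bail 49 [ 0.08051735 29.98968006] z 162.19672371861733
side orange 21
[[31, 141], [34, 143], [21, 147], [17, 151], [18, 155], [18, 161], [20, 163], [18, 171], [18, 175], [19, 179], [20, 188]]
bail 34 [ 0.07898315 28.61840686] z 160.07483242330994
```

Emit:
jog_arm(
  series=[
    [[0,-0.4,-2,0,0,0,5],[0,0,-3,0,0,0,5],[0,0,-3,0,0,0,5],[0,0,-3,0,0,0,5],[0,0,-3,0,0,0,5],[0,0,-2,0,0,0,5],[0,0,-1,0,0,0,5],[0,0,0,0,0,0,5],[0,0,0,0,0,0,5],[0,0,0,0,0,0,5]],
  ],
)

```text
time_s: 14.65
eef_pos: [0.5008, -0.0207, 0.2094]
eef_rot: [0.0, -0.056, 0.998, -0.001]
wrist_force: [-8.0, -0.3, 15.5]
opening: 0.2
grasp_force: 61.3
```

```bash
python3 t.py; python3 hb.py i 122
python3 - <<'E'
import cv2,numpy as np
a=cv2.imread('pics/iscene.png')[210:290,190:270];b=cv2.imread('pics/iside.png')[190:270,290:370]
cv2.imwrite('pics/i.png',np.hstack([cv2.resize(a,(400,400),interpolation=2),cv2.resize(b,(400,400),interpolation=2)]))
E
```

```text
t 14.65 stand mm [-148.5   23.5  209.4] rotz tool y 96.42 z [ 0.001 -0.001 -1.   ] F stand [-8.02  0.55 15.53] open 17.1 grip 61.3
to above grip, tool mm [   1.4   50.3 -160.7]
scene orange 23
[[24, 161], [39, 162], [35, 164], [40, 167], [38, 168], [23, 171], [39, 174], [43, 176], [21, 179], [25, 192], [21, 197], [24, 202]]
bail 49 [ 0.075875   30.14002334] z 164.21355656958008
side orange 22
[[23, 156], [39, 164], [17, 166], [19, 174], [34, 174], [18, 180], [24, 184], [20, 188], [18, 194], [19, 199], [20, 203]]
bail 33 [ 0.08283499 28.85621493] z 159.97016978817973
```

View pics/i.png

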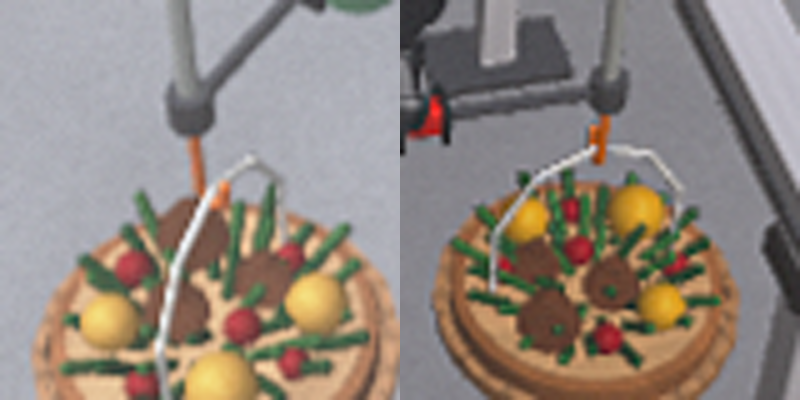

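The wire lies between shank and tip in both crops ((215,195) and (600,150)), with the tip above the wire: it is captured. Lift slowly.

Emit:
jog_arm(
  series=[
    [[0,0,-1,0,0,0,5],[0,0,-1,0,0,0,5],[0,0,-1,0,0,0,5],[0,0,-1,0,0,0,5],[0,0,-1,0,0,0,5],[0,0,-1,0,0,0,5],[0,0,-1,0,0,0,5],[0,0,-1,0,0,0,5],[0,0,-1,0,0,0,5],[0,0,-1,0,0,0,5]],
  ],
)

```text
time_s: 15.75
eef_pos: [0.5008, -0.0207, 0.2181]
eef_rot: [0.0, -0.056, 0.998, -0.0]
wrist_force: [-4.3, -1.2, 7.2]
opening: 0.199
grasp_force: 60.0
```

Emit:
jog_arm(
  series=[
    [[0,0,-1,0,0,0,5],[0,0,-1,0,0,0,5],[0,0,-1,0,0,0,5],[0,0,-1,0,0,0,5],[0,0,-1,0,0,0,5],[0,0,-1,0,0,0,5],[0,0,-1,0,0,0,5],[0,0,-1,0,0,0,5],[0,0,-1,0,0,0,5],[0,0,-1,0,0,0,5]],
  ],
)

```text
time_s: 16.75
eef_pos: [0.5008, -0.0207, 0.2281]
eef_rot: [0.0, -0.056, 0.998, -0.0]
wrist_force: [-2.7, -0.1, 6.0]
opening: 0.198
grasp_force: 60.1
```

```bash
python3 t.py; python3 hb.py j 122
```

```text
t 16.75 stand mm [-148.5   23.5  228.1] rotz tool y 96.42 z [ 0.001 -0.001 -1.   ] F stand [-2.65  0.15  5.95] open 16.9 grip 60.1
to above grip, tool mm [   1.5   50.3 -141.9]
scene orange 22
[[24, 176], [35, 179], [23, 182], [41, 184], [25, 188], [22, 191], [41, 195], [24, 198], [21, 205], [24, 212], [25, 222]]
bail 26 [ 0.04490846 30.73469283] z 176.31387741235324
side orange 23
[[23, 175], [19, 179], [37, 181], [20, 183], [23, 191], [17, 191], [37, 194], [17, 196], [18, 205], [18, 208], [19, 212], [20, 221]]
bail 25 [ 0.04194845 29.42811568] z 174.1335820544494
```

Emit:
jog_arm(
  series=[
    [[0,0,-1.5,0,0,0,5],[0,0,-2,0,0,0,5],[0,0,-2,0,0,0,5],[0,0,-2,0,0,0,5],[0,0,-2,0,0,0,5],[0,0,-2,0,0,0,5],[0,0,-2,0,0,0,5],[0,0,-2,0,0,0,5],[0,0,-2,0,0,0,5],[0,0,-2,0,0,0,5]],
  ],
)

```text
time_s: 17.85
eef_pos: [0.5007, -0.0206, 0.2475]
eef_rot: [0.0, -0.056, 0.998, -0.0]
wrist_force: [-1.8, -1.6, 5.6]
opening: 0.2
grasp_force: 60.0
```

Emit:
jog_arm(
  series=[
    [[0,0,-2,0,0,0,5],[0,0,-2,0,0,0,5],[0,0,-2,0,0,0,5],[0,0,-2,0,0,0,5],[0,0,-2,0,0,0,5],[0,0,-2,0,0,0,5],[0,0,-2,0,0,0,5],[0,0,-2,0,0,0,5],[0,0,-2,0,0,0,5],[0,0,-2,0,0,0,5]],
  ],
)

```text
time_s: 18.85
eef_pos: [0.5008, -0.0206, 0.2674]
eef_rot: [0.0, -0.056, 0.998, -0.0]
wrist_force: [-1.1, -0.8, 4.4]
opening: 0.2
grasp_force: 59.8
```

Emit:
jog_arm(
  series=[
    [[0,0,-2,0,0,0,5],[0,0,-2,0,0,0,5],[0,0,-2,0,0,0,5],[0,0,-2,0,0,0,5],[0,0,-2,0,0,0,5],[0,0,-2,0,0,0,5],[0,0,-2,0,0,0,5],[0,0,-2,0,0,0,5],[0,0,-2,0,0,0,5],[0,0,-2,0,0,0,5]],
  ],
)

```text
time_s: 19.85
eef_pos: [0.5007, -0.0203, 0.2869]
eef_rot: [0.0, -0.056, 0.998, 0.0]
wrist_force: [-0.1, -0.4, 5.2]
opening: 0.203
grasp_force: 59.6
```

```bash
python3 t.py
```

```text
t 19.85 stand mm [-148.6   23.9  286.9] rotz tool y 96.43 z [ 0.  0. -1.] F stand [-0.1  -0.35  5.2 ] open 17.3 grip 59.6
to above grip, tool mm [  1.5  50.1 -83.1]
```

Now the last 20 mm, slowing towards the stop.

Emit:
jog_arm(
  series=[
    [[0,0,-2,0,0,0,5],[0,0,-2,0,0,0,5],[0,0,-2,0,0,0,5],[0,0,-2,0,0,0,5],[0,0,-2,0,0,0,5],[0,0,-2,0,0,0,5],[0,0,-2,0,0,0,5],[0,0,-1.5,0,0,0,5],[0,0,-1.5,0,0,0,5],[0,0,-1,0,0,0,5]],
  ],
)

```text
time_s: 20.85
eef_pos: [0.5007, -0.0203, 0.3049]
eef_rot: [0.0, -0.056, 0.998, 0.0]
wrist_force: [1.3, -0.3, 2.7]
opening: 0.2
grasp_force: 59.5
```

Emit:
jog_arm(
  series=[
    [[0,0,-0.5,0,0,0,5],[0,0,-0.5,0,0,0,5],[0,0,-0.5,0,0,0,5],[0,0,-0.3,0,0,0,5],[0,0,0,0,0,0,5],[0,0,0,0,0,0,5],[0,0,0,0,0,0,5],[0,0,0,0,0,0,5],[0,0,0,0,0,0,5],[0,0,0,0,0,0,5]],
  ],
)

```text
time_s: 21.85
eef_pos: [0.5007, -0.0203, 0.3066]
eef_rot: [0.0, -0.056, 0.998, 0.0]
wrist_force: [2.4, -0.5, 3.5]
opening: 0.2
grasp_force: 59.5
```

```bash
python3 t.py; python3 hb.py k 235
python3 - <<'E'
import cv2,numpy as np
a=cv2.imread('pics/kscene.png')[130:330,150:350];b=cv2.imread('pics/kside.png')[90:290,230:430]
cv2.imwrite('pics/k.png',np.hstack([cv2.resize(a,(400,400),interpolation=2),cv2.resize(b,(400,400),interpolation=2)]))
E
```

```text
t 21.85 stand mm [-148.6   23.9  306.6] rotz tool y 96.43 z [ 0.  0. -1.] F stand [ 2.38 -0.73  3.47] open 17.1 grip 59.5
to above grip, tool mm [  1.5  50.1 -63.4]
scene orange 25
[[34, 255], [36, 256], [37, 260], [41, 263], [38, 265], [41, 270], [25, 272], [23, 273], [42, 274], [23, 279], [25, 288], [26, 294], [24, 301]]
bail 3 [-0.01246974  7.31547446] z 220.48448917596352
side orange 27
[[18, 260], [35, 262], [36, 265], [21, 265], [23, 267], [38, 268], [22, 270], [39, 272], [20, 274], [18, 281], [19, 285], [20, 288], [18, 291], [19, 302]]Traceback (most recent call last):
  File "hb.py", line 11, in <module>
    x=X[k];print('bail',len(x),np.polyfit(x[:,0],x[:,1],1),'z',np.polyfit(x[:,0],x[:,2],2)[2])
                               ~~~~~~~~~~^^^^^^^^^^^^^^^^^
    raise TypeError("expected non-empty vector for x")
TypeError: expected non-empty vector for x
```

View pics/k.png

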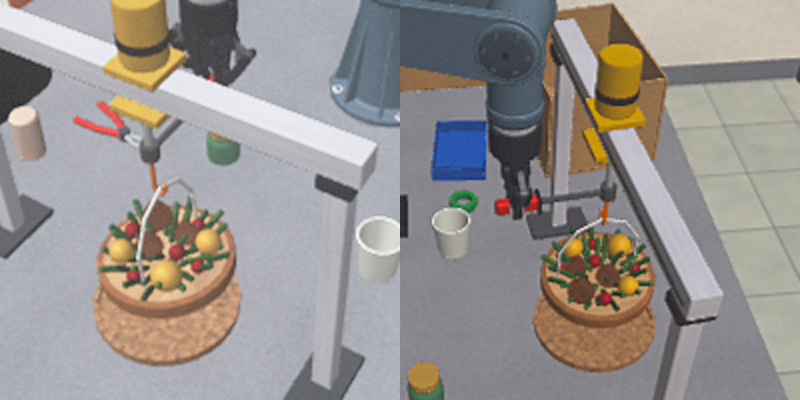

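Arrangement hangs clear of the pad (left (165,260), right (597,265)), hook nearly fully up. Ease the last fraction until the spring force is carried by the stop.

Emit:
jog_arm(
  series=[
    [[0,0,-0.2,0,0,0,5],[0,0,-0.2,0,0,0,5],[0,0,-0.2,0,0,0,5],[0,0,-0.2,0,0,0,5],[0,0,-0.2,0,0,0,5],[0,0,0,0,0,0,5],[0,0,0,0,0,0,5],[0,0,0,0,0,0,5],[0,0,0,0,0,0,5],[0,0,0,0,0,0,5]],
  ],
)

```text
time_s: 22.95
eef_pos: [0.5006, -0.0202, 0.3071]
eef_rot: [-0.0, -0.056, 0.998, 0.0]
wrist_force: [5.4, -0.4, -0.8]
opening: 0.2
grasp_force: 58.9
```

```bash
python3 t.py
```

```text
t 22.95 stand mm [-148.6   24.   307.1] rotz tool y 96.43 z [-0.  0. -1.] F stand [ 5.28 -1.04 -0.81] open 17.1 grip 58.9
to above grip, tool mm [  1.5  50.  -62.9]
```

Emit:
jog_arm(
  series=[
    [[0,0,0,0,0,0,18],[0,0,0,0,0,0,20],[0,0,0,0,0,0,24],[0,0,0,0,0,0,30],[0,0,0,0,0,0,40],[0,0,0,0,0,0,55],[0,0,0,0,0,0,70],[0,0,0,0,0,0,70],[0,0,0,0,0,0,70],[0,0,0,0,0,0,70]],
  ],
)

```text
time_s: 23.95
eef_pos: [0.5006, -0.0203, 0.3076]
eef_rot: [0.0, -0.056, 0.998, -0.0]
wrist_force: [-0.1, 0.4, -0.1]
opening: 0.823
grasp_force: 0.0
```

```bash
python3 t.py
```

```text
t 23.95 stand mm [-148.6   23.9  307.6] rotz tool y 96.43 z [ 0. -0. -1.] F stand [-0.02  0.42 -0.14] open 70.3 grip 0.0
to above grip, tool mm [  1.4  50.1 -62.4]
```

Emit:
jog_arm(
  series=[
    [[0,0,-4,0,0,0,70],[0,0,-10,0,0,0,70],[0,0,-15,0,0,0,70],[0,0,-15,0,0,0,70],[0,0,-15,0,0,0,70],[0,0,-15,0,0,0,70],[20,0,-10,0,0,0,70],[20,0,0,0,0,0,70],[20,0,0,0,0,0,70],[10,0,0,0,0,0,70]],
  ],
)

```text
time_s: 24.95
eef_pos: [0.4302, -0.0282, 0.3928]
eef_rot: [0.001, -0.056, 0.998, -0.0]
wrist_force: [0.6, 0.1, 0.1]
opening: 0.821
grasp_force: 0.0
```

Emit:
jog_arm(
  series=[
    [[0,0,0,0,0,0,70],[0,0,0,0,0,0,70],[0,0,0,0,0,0,70],[0,0,0,0,0,0,70],[0,0,0,0,0,0,70],[0,0,0,0,0,0,70],[0,0,0,0,0,0,70],[0,0,0,0,0,0,70],[0,0,0,0,0,0,70],[0,0,0,0,0,0,70]],
  ],
)

```text
time_s: 25.95
eef_pos: [0.4311, -0.0282, 0.3916]
eef_rot: [0.0, -0.056, 0.998, -0.0]
wrist_force: [0.1, 0.8, -0.4]
opening: 0.822
grasp_force: 0.0
```

```bash
python3 t.py
python3 - <<'E'
from h import *
a,P=snap('scene');b,Q=snap('side')
cv2.imwrite('pics/z.png',np.hstack([cv2.resize(a['frame'][130:330,150:350],(400,400),interpolation=2),cv2.resize(b['frame'][90:290,230:430],(400,400),interpolation=2)]))
E
```

```text
t 25.95 stand mm [-218.6   23.9  391.6] rotz tool y 96.43 z [ 0. -0. -1.] F stand [ 0.2   0.82 -0.45] open 70.2 grip 0.0
to above grip, tool mm [-68.6  50.1  21.6]
```

View pics/z.png

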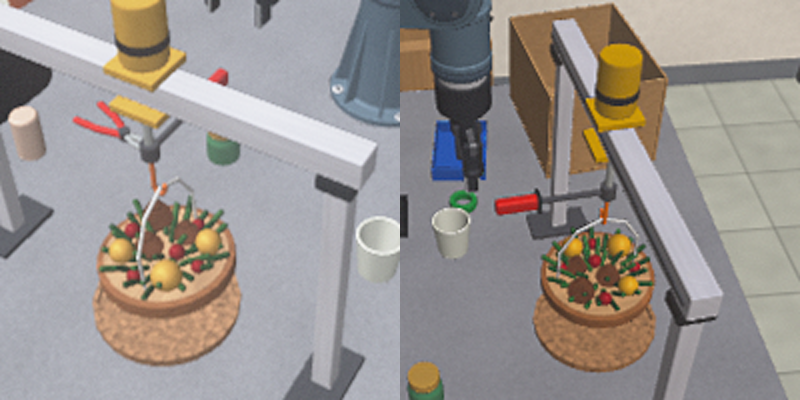

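The arrangement hangs free of the pad from the retracted hook (left (160,190), right (604,215)). The gripper is clear of the red grip and the bystanders in view are where they were.

```bash
python3 -c "
from bench import ctrl
print(ctrl.hand_in())"
```

```text
the job is handed in; nothing more can be done
None
```

Job handed in at about 26 s: the arrangement hangs freely from the fully retracted hook, let up slowly with the grip held until the rod met its stop, and the gripper is clear; the bail was felt with about 4 N.

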